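Hold a sample tube running on the touch-start vortex mixer

TASK

Fit the black rubber cup head onto the vortex mixer's drive stud and let go of it, then take the red-capped tube out of the orange rack and hold it upright with its tip pressed down in the cup, pushing the sprung cup about 5 mm down so that the mixer runs, clear of the stop at 8 mm. Finish while still gripping the tube and keeping it pressed there; leave everything else on the bench where it stands.

Things in the scene. Friction and masses are not known exactly. Their poses are not given: they have to be found in the camera images.
- cup_center (a point): Centre (20 mm above the underside) of the loose black rubber cup head, 45 mm across, 40 mm high, 60 g, standing open side up (z) on a pale pad. From 17 mm up it is a straight cylinder to grip; below, a 32 mm foot with a blind socket 13 mm across, 12 mm deep, in its underside. Inner floor 18 mm above the underside, in a dish 18 mm across, 8 mm deep; above it the cup is 36 mm wide.
- stud_seat (a point): Centre of the top face of the mixer drive's aluminium flange (32 mm across), where the fitted cup's underside rests: 145 mm above the bench at rest; it sinks with the drive. A brass stud, 10 mm thick, tapering to 6 mm at the tip, rises 11 mm from it into the cup's socket (1.5 mm free all round). z up.
- mixer: Vortex mixer: heavy blue wedge-shaped housing, fixed to the bench, 170 mm (its x) by 134 mm (its y), 120 mm high, sloping control panel with knob towards its -x. Origin at the centre of its foot on the bench; the drive stud stands upright 15 mm from it along +x, out of a rubber boot 54 mm across and 8 mm high.
- touch (a joint): Downward travel of the mixer's sprung drive in m: 0 at rest (up), 0.008 against the stop. A spring pushes it up; with the cup head fitted, pressing on it moves the drive from about 2.5 N on, takes about 7.5 N at 0.005 and 10.5 N at the stop. The cup head's own weight does not move it.
- red_tube_center (a point): Centre (60 mm above the tip) of the loose red-capped closed frosted tube: 120 mm long, 25 g, body 16.5 mm thick, lowest 22 mm tapering to a blunt 6 mm tip, top 14 mm a red cap 22 mm across; z towards the cap. In the rack its tip is 6 mm above the bench, 66 mm stand free above the rack; it may lean a few degrees. Two like tubes, blue and white, stand 63 mm or more away; places vary.
- red_tube_tip (a point): The bottom end of the red-capped tube, on its axis.
- rack: Orange tube rack fixed to the bench, 190 mm (its x) by 78 mm (its y), 60 mm high, with two rows of six 19 mm holes; origin at the centre of its underside. Along its y there is free room for the fingers beside every tube.
- blue_tube: Blue-capped tube in the rack, origin at its tip; leave it there.
- white_tube: White-capped tube in the rack, origin at its tip; leave it there.
- platform_head: Flat black disc head, 76 mm across and 20 mm high, with small holes in its top, lying on the bench pad beyond the cup head; not needed. Origin at the centre of its underside.
- wash_bottle: White bottle with red cap, 64 mm across, 150 mm high, beyond the mixer. Origin at the centre of its underside; leave it.
- beaker: Glass beaker, 70 mm across, 90 mm high, beyond rack and mixer. Origin at the centre of its underside; leave it.
- marker: White and black marker pen lying on the bench to the left. Origin near its middle, on the bench; leave it.
There are look-alikes about, which are no part of the job. Leave any blue look-alike of the part that bears cup_center alone.

How it is judged:
By the outcome, as a careful person would: the job done as asked, in the order asked, and still so for the second after the job is handed in, while the arm keeps its last pose, push and grip.
It also fails if it takes over 54 s, if anything falls off the work surface, if the arm or the gripper's body presses on something with over 40 N, if the wrist force passes 120 N, or if a joint passes its speed limit or range.

ROBOT

A 7-joint arm with a two-finger parallel gripper is mounted at the origin on the work surface. World frame = base frame: x ahead of the robot, y to its left, z up, the work surface at z = 0. Lengths are in mm, angles in rad, forces in N, time in s.
With the tool pointing down it reaches from about 400 to 875 mm from the base axis. Payload 4.4 kg.
Tool frame: the origin (TCP) lies midway between the tips of the shut fingers; the grasp point (between the pads) lies 19 mm behind it; z points along the fingers, y is the line along which they close (so a half turn about z gives the same grasp; the last joint's range is limited). The gripper opens to 85 mm and grips with 20 to 120 N. Pads are 22 mm wide; open, the fingers measure 114 mm over their backs; the gripper's body (76 mm by 85 mm) begins 54 mm behind the grasp point. The pads swing forward as they close: fully open they stand 13 mm farther back than shut.
Start: joints at [1.112, 0.628, 0.038, 1.517, -0.027, 0.996, -0.02], TCP at [248.833, -600.5, 231.313] pointing down, gripper open.
Joint ranges: [-3.06, 3.06], [-0.37, 2.12], [-1.25, 1.32], [0.18, 2.47], [-1.1, 4.24], [0.23, 1.98], [-2.94, 2.94]. Speed limits (rad/s): [2.57, 2.57, 3.14, 3.14, 3.14, 3.14, 3.14].

INTERFACE

Orientations are given as [roll, pitch, yaw] about the fixed x, y, z axes, in that order (R = Rz(yaw) Ry(pitch) Rx(roll)).
In Python, from cell import read_state, get_image, finish_job gives the robot as it stands.
- The arm moves only by the tool send_rows, never from a script. Its argument "series" is a list of rows, each an object of numbers: "ax", "ay", "az": the turn, a rotation vector about the tool's x, y, z in rad; "dx", "dy", "dz": the shift along the tool's x, y, z in cm; "hand": the closure, from 0 (fully open) to 1 (shut). In form: [{"ax": .., "ay": .., "az": .., "dx": .., "dy": .., "dz": .., "hand": ..}, ...]. A call has 1 to 10 rows; each row is the pose to reach, as a shift and turn from the pose commanded when the call began, along the tool's axes at that moment; what a row does not reach only later rows make up. A row lasts 1/10 s, in which the tool goes at most 50 mm and 8.59 degrees, less where a joint would pass 70% of its speed; a pose out of reach is approached as far as the arm can. A call with a gripper value outside its range is refused whole. The fingers move at their own pace and stop on an object; the grip force is fixed at half the most. Time passes only in rows, so rows that repeat a pose let the fingers close. It gives the time, the measured TCP pose, the force, the opening and the grip force at its end, in the units of the state.
- read_state(): the state, without advancing time (a new reading comes with each control period).
- get_image(name): name is "side" or "top"; returns a dict with "pixels" (400x640x3 uint8, red, green, blue), "mtx" (3x3 intrinsics, pixels), "R" (3x3) and "t" (3): a world point X has camera coordinates R X + t. Camera axes: x right, y down, z forward; pixel columns grow to the right and rows downward; lengths in mm; the calibration is good to about 2 mm. A picture is of the moment at which its call begins. There is no depth.
- finish_job(): hands the job in; it is judged then, once.
The state is a dict: "clock": time; "qpos": joint angles; "qd": joint speeds; "tau": joint torques, N m; "eef_pos": TCP position; "tool_rot": TCP orientation; "force": force on the tool from outside, world axes, zero at the start; "torque": the same for the moment, N m; "width": finger opening in mm; "gripper_force": force on a finger pad.
Only numpy, scipy, OpenCV 4.12 (cv2) and the standard library are available. Lean on these libraries where they do the work, as an engineer would, in place of code of your own. Each camera call takes 0.05 s, during which the arm holds its last target. There are 200 camera calls.

## Working session

There is one attempt and no reset: what is moved stays moved. The work goes in short steps, Python scripts to look and compute and a tool call to move; the robot and the scene stay as the last step left them, time stands still between calls to the robot, and variables do not carry over. Pictures are saved under pics/ and viewed, at most 10 in all, crops included, and the job is handed in when it is done.

Besides the shell and the picture viewer there is one more tool, called by a JSON object that holds its "api" and its "payload". send_rows: Moves the arm, as the interface text tells. Its arguments: {"type":"object","properties":{"series":{"type":"array","items":{"type":"object","properties":{"ax":{"type":"number"},"ay":{"type":"number"},"az":{"type":"number"},"dx":{"type":"number"},"dy":{"type":"number"},"dz":{"type":"number"},"hand":{"type":"number"}}}}},"required":["series"]}

```bash
mkdir -p pics; ls; cat > h.py <<'E'
import numpy as np, cv2
from cell import read_state, get_image, finish_job
def snap(n,f):
    d=get_image(n); cv2.imwrite('pics/'+f,d['pixels'][:,:,::-1]); 
    np.savez('pics/'+f[:-4],**{k:np.array(v) for k,v in d.items()}); return d
def proj(d,X):
    c=np.array(d['R'])@np.array(X,float)+np.array(d['t']).ravel(); p=np.array(d['mtx'])@c; return p[:2]/p[2]
def ray(d,uv):
    R=np.array(d['R']);t=np.array(d['t']).ravel()
    v=R.T@np.linalg.solve(np.array(d['mtx']),[uv[0],uv[1],1.]); return -R.T@t,v
def atz(d,uv,z):
    o,v=ray(d,uv); return o+v*(z-o[2])/v[2]
E
python3 - <<'E'
from h import *
for n in('side','top'):
    d=snap(n,n+'0.png'); R=np.array(d['R']);print(n,np.round(d['mtx'],1).tolist(),np.round(R,3).tolist(),-R.T@np.array(d['t']).ravel())
print(read_state())
E
```

```text
pics
side [[433.0, 0.0, 321.9], [0.0, 433.0, 207.6], [0.0, 0.0, 1.0]] [[-0.862, -0.507, 0.012], [-0.322, 0.529, -0.785], [0.392, -0.681, -0.619]] [ 72.03459431 945.24578083 917.01472897]
top [[395.2, 0.0, 318.8], [0.0, 395.2, 205.1], [0.0, 0.0, 1.0]] [[0.008, -0.999, -0.034], [-0.995, -0.004, -0.095], [0.095, 0.034, -0.995]] [ 484.77583205   55.28183146 1047.69440777]
{'clock': 0.1, 'qpos': array([ 1.11220063,  0.62931272,  0.03845487,  1.51828976, -0.02704314,
        0.99631177, -0.02002479]), 'qd': array([ 1.88671749e-04, -3.75307588e-03,  1.57569170e-04, -2.80220429e-03,
       -2.43954470e-03,  2.88273947e-05,  1.21276956e-03]), 'tau': array([ 1.99855982e-03, -5.64532614e+01,  1.23058219e+00, -1.93971008e+01,
        1.14058345e-02,  5.56226500e-03,  1.83317451e-05]), 'eef_pos': array([ 248.61255103, -599.94517544,  230.43597894]), 'tool_rot': array([-3.13978886e+00, -8.02274788e-06,  3.92738745e-01]), 'force': array([-0.96358387, -0.14124175,  0.35893668]), 'torque': array([-0.02394832,  0.01602908,  0.07311594]), 'gripper_force': 0.0, 'width': 85.74429994666711}
```

View pics/side0.png

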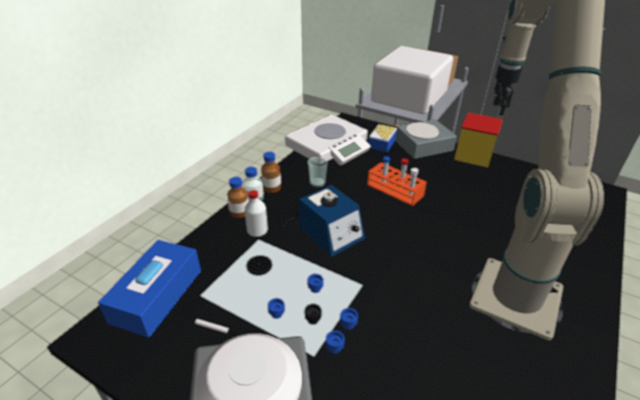

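View pics/top0.png

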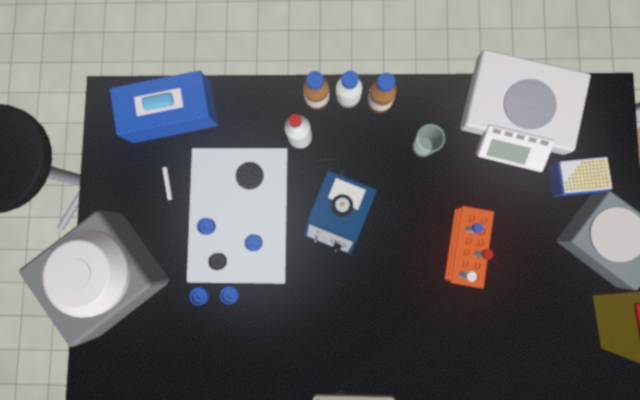

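The black cup is at top (218,261) and side (313,313). The blue look-alikes at top (206,226), (254,242), (199,296) and (229,295) don't match the description, and the flat black disc at (250,175) is the platform head. Only the black cup fits, so I'll confirm it in an enlarged composite, with the mixer and rack alongside.

```bash
python3 - <<'E'
from h import *
T=cv2.imread('pics/top0.png');S=cv2.imread('pics/side0.png')
def c(I,x,y,w=66,h=75,s=4): return cv2.resize(I[y:y+h,x:x+w],None,fx=s,fy=s,interpolation=cv2.INTER_CUBIC)
a=np.hstack([c(T,185,220),c(T,307,170,66,75),c(T,440,210,66,75)])
b=np.hstack([c(S,280,275),c(S,298,180),c(S,365,142)])
cv2.imwrite('pics/crop0.png',np.vstack([a,b]))
E
```

```text
(no output)
```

View pics/crop0.png

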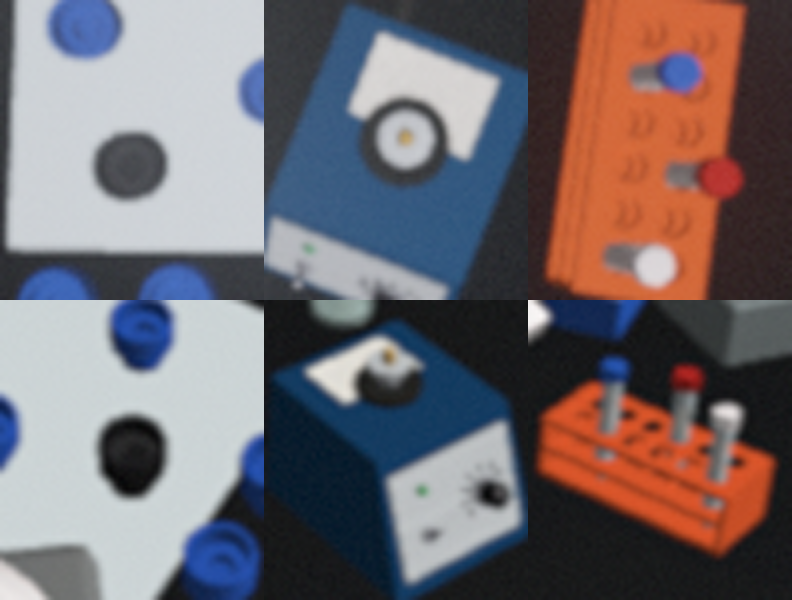

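The crop confirms the only black open cup, at top (218,261) and side (313,313). The brass stud is at about top (342,204), and the red tube has its cap at top (488,254) and side (404,161). Next I'll fit their positions using both views.

```bash
cat >> h.py <<'E'
from scipy.optimize import least_squares
def load(f): return dict(np.load('pics/'+f+'.npz'))
def cyl(zr,n=60):
    a=np.linspace(0,2*np.pi,n,endpoint=False)
    return np.vstack([np.c_[r*np.cos(a),r*np.sin(a),np.full(n,z)] for z,r in zr])
def silh(d,P):
    q=np.array([proj(d,p) for p in P],np.float32); m=cv2.moments(cv2.convexHull(q)); return np.array([m['m10'],m['m01']])/m['m00'],m['m00']
def blob(mask,box):
    x0,y0,x1,y1=box; m=mask[y0:y1,x0:x1].astype(np.uint8); n,l,s,c=cv2.connectedComponentsWithStats(m)
    k=1+np.argmax(s[1:,4]); return c[k]+[x0,y0],s[k,4]
def fit(obs,P,x0,z=None):
    f=lambda p:np.concatenate([silh(d,P+np.r_[p[:2],z if z is not None else p[2]])[0]-o for d,o in obs])
    r=least_squares(f,x0); return r.x,r.fun
E
python3 - <<'E'
from h import *
T=load('top0');S=load('side0')
def ch(d): 
    p=d['pixels'].astype(int); return p[...,0],p[...,1],p[...,2]
def dark(d): return d['pixels'].max(2)<125
def red(d): r,g,b=ch(d); return (r>90)&(g<0.42*r)&(b<0.45*r)
def brass(d): r,g,b=ch(d); return (r-b>45)&(r>120)
def run(name,fn,bt,bs,P,z):
    ot,at=blob(fn(T),bt); os,as_=blob(fn(S),bs)
    x0=atz(T,ot,z)[:2]
    print(name,ot,at,os,as_,'both',fit([(T,ot),(S,os)],P,x0,z),'top',fit([(T,ot)],P,x0,z)[0],'side',fit([(S,os)],P,x0,z)[0],
      'free',fit([(T,ot),(S,os)],P,[*x0,z]),'areas',silh(T,P+np.r_[x0,z])[1],silh(S,P+np.r_[x0,z])[1])
run('cup',dark,(203,246,236,274),(297,300,331,328),cyl([(0,16),(17,16),(17,22.5),(40,22.5)]),2)
run('cap',red,(470,240,505,268),(393,150,414,172),cyl([(0,11),(14,11)]),112)
run('brass',brass,(330,193,354,216),(318,186,340,206),cyl([(0,5),(5,5),(11,3)]),145)
def fl(d): r,g,b=ch(d); return (abs(r-b)<30)&(r>125)|brass(d)
def white(d): r,g,b=ch(d); return (abs(r-b)<40)&(r>150)
g=fl(T)[190:220,328:358].astype(int)
n,l,s,c=cv2.connectedComponentsWithStats(g.astype(np.uint8)); print(s.tolist(),(c+[328,190]).tolist())
for uv in [(342.2,204.4)]: print('flange',atz(T,uv,145))
# rack corners top
for uv in [(440+57/4,210),(440+217/4,210+8/4),(440+18/4,210+280/4)]: print(atz(T,uv,60))
E
```

```text
cup [217.00446429 261.05803571] 224 [312.69285714 313.31428571] 280 both (array([435.90377443, 351.55487595]), array([-0.14816526,  0.10555212, -0.02072663, -0.18702196])) top [436.17632183 351.17863734] side [435.55283709 352.02879822] free (array([435.81766104, 351.47240135,   2.        ]), array([-0.11749438,  0.13962684,  0.02529528, -0.19542893])) areas 286.87833738559857 328.0533757940866
cap [487.95918367 253.95918367] 98 [404.57142857 160.62857143] 35 both (array([ 462.76172578, -303.58085193]), array([ 0.32333956, -0.23333907,  0.22637386,  0.82690312])) top [ 462.22255332 -302.82964297] side [ 465.43755763 -308.00663495] free (array([ 462.50591355, -301.14315517,  116.40156392]), array([ 0.00282207, -0.07751227,  0.19621874,  0.08342162])) areas 96.36374223232269 39.38025107467547
brass [342.         204.28571429] 7 [329.25 193.  ] 4 both (array([573.09931509,  32.64430632]), array([ 0.30271117, -0.11956782, -0.16685537,  0.86936066])) top [572.82217704  33.29033791] side [574.52032352  29.67000981] free (array([572.43228107,  33.01113513, 147.64349679]), array([ 0.17035279,  0.0579103 , -0.01375024,  0.28648524])) areas 15.928477488225326 12.556498649064451
[[0, 0, 30, 30, 469], [0, 0, 30, 20, 270], [7, 8, 15, 14, 161]] [[340.87420042643924, 209.70788912579957], [345.60370370370373, 195.5222222222222], [342.03105590062114, 204.38509316770185]]
flange [572.82038481  32.80987104 145.        ]
[ 568.33494183 -246.80760314   60.        ]
[ 563.83885497 -344.41731521   60.        ]
[ 396.74521237 -219.02852987   60.        ]
```

```bash
cat >> h.py <<'E'
from scipy.spatial.transform import Rotation as Ro
def go(xyz,yaw=-0.17,tilt=(0,0),R0=None,p0=None):
    """tilt: world rotvec x,y applied after the straight-down pose; returns row numbers"""
    s=read_state(); R=Ro.from_euler('xyz',s['tool_rot']) if R0 is None else R0
    p=np.array(s['eef_pos'] if p0 is None else p0)
    G=Ro.from_rotvec([*tilt,0])*Ro.from_euler('xyz',[np.pi,0,yaw])
    print('d cm',np.round(R.inv().apply(np.array(xyz)-p)/10,2),'a',np.round((R.inv()*G).as_rotvec(),3)); return s
E
python3 -c "
from h import *
go([560,-150,300]);go([480,200,280])"
```

```text
d cm [ 45.99 -29.66  -6.9 ] a [-0.002  0.     0.563]
d cm [ 51.99 -65.06  -4.84] a [-0.002  0.     0.563]
```

{"api": "send_rows", "payload": {"series": [{"dx": 46,"dy": -29.7,"dz": -6.9,"az": 0.563,"hand": 0},{"dx": 46,"dy": -29.7,"dz": -6.9,"az": 0.563,"hand": 0},{"dx": 46,"dy": -29.7,"dz": -6.9,"az": 0.563,"hand": 0},{"dx": 46,"dy": -29.7,"dz": -6.9,"az": 0.563,"hand": 0},{"dx": 46,"dy": -29.7,"dz": -6.9,"az": 0.563,"hand": 0},{"dx": 46,"dy": -29.7,"dz": -6.9,"az": 0.563,"hand": 0},{"dx": 46,"dy": -29.7,"dz": -6.9,"az": 0.563,"hand": 0},{"dx": 46,"dy": -29.7,"dz": -6.9,"az": 0.563,"hand": 0},{"dx": 46,"dy": -29.7,"dz": -6.9,"az": 0.563,"hand": 0},{"dx": 46,"dy": -29.7,"dz": -6.9,"az": 0.563,"hand": 0}]}}

```text
invalid input at $.series[0]: expected keys ax, ay, az, dx, dy, dz, hand
```

```bash
python3 -c "
from h import *
s=go([436,351.5,150]);print(s['clock'],s['eef_pos'],s['tool_rot'],s['qpos'],s['force'])"
```

```text
d cm [ 53.73 -80.71   8.19] a [-0.002  0.     0.563]
0.1 [ 248.61255103 -599.94517544  230.43597894] [-3.13978886e+00 -8.02274788e-06  3.92738745e-01] [ 1.11220063  0.62931272  0.03845487  1.51828976 -0.02704314  0.99631177
 -0.02002479] [-0.96358387 -0.14124175  0.35893668]
```

{"api": "send_rows", "payload": {"series": [{"ax": 0,"ay": 0,"dx": 46,"dy": -29.7,"dz": -6.9,"az": 0.563,"hand": 0},{"ax": 0,"ay": 0,"dx": 46,"dy": -29.7,"dz": -6.9,"az": 0.563,"hand": 0},{"ax": 0,"ay": 0,"dx": 46,"dy": -29.7,"dz": -6.9,"az": 0.563,"hand": 0},{"ax": 0,"ay": 0,"dx": 46,"dy": -29.7,"dz": -6.9,"az": 0.563,"hand": 0},{"ax": 0,"ay": 0,"dx": 46,"dy": -29.7,"dz": -6.9,"az": 0.563,"hand": 0},{"ax": 0,"ay": 0,"dx": 46,"dy": -29.7,"dz": -6.9,"az": 0.563,"hand": 0},{"ax": 0,"ay": 0,"dx": 46,"dy": -29.7,"dz": -6.9,"az": 0.563,"hand": 0},{"ax": 0,"ay": 0,"dx": 46,"dy": -29.7,"dz": -6.9,"az": 0.563,"hand": 0},{"ax": 0,"ay": 0,"dx": 46,"dy": -29.7,"dz": -6.9,"az": 0.563,"hand": 0},{"ax": 0,"ay": 0,"dx": 46,"dy": -29.7,"dz": -6.9,"az": 0.563,"hand": 0}]}}

```text
clock: 1.1
eef_pos: [531.5, -190.4, 293.9]
tool_rot: [-3.142, 0.0, -0.17]
force: [1.1, -0.7, 0.4]
width: 85.2
gripper_force: 0.0
```

```bash
python3 -c "
from h import *
s=go([436,351.5,150]);print(s['clock'],s['eef_pos'],s['tool_rot'],s['qpos'],s['force'])"
```

```text
d cm [-18.59 -51.79  14.4 ] a [-0.  0. -0.]
1.1 [ 531.50359998 -190.44681521  293.90001876] [-3.14156250e+00  4.21126413e-04 -1.70213508e-01] [ 0.18323838  0.442856    0.16557459  1.68163644 -0.08271597  1.02435194
 -1.36483417] [ 1.10449268 -0.65127776  0.35271202]
```

{"api": "send_rows", "payload": {"series": [{"ax": 0,"ay": 0,"dx": -20,"dy": -48,"dz": 5,"az": 0,"hand": 0},{"ax": 0,"ay": 0,"dx": -20,"dy": -48,"dz": 5,"az": 0,"hand": 0},{"ax": 0,"ay": 0,"dx": -20,"dy": -48,"dz": 5,"az": 0,"hand": 0},{"ax": 0,"ay": 0,"dx": -20,"dy": -48,"dz": 5,"az": 0,"hand": 0},{"ax": 0,"ay": 0,"dx": -20,"dy": -48,"dz": 5,"az": 0,"hand": 0},{"ax": 0,"ay": 0,"dx": -20,"dy": -48,"dz": 5,"az": 0,"hand": 0},{"ax": 0,"ay": 0,"dx": -20,"dy": -48,"dz": 5,"az": 0,"hand": 0},{"ax": 0,"ay": 0,"dx": -20,"dy": -48,"dz": 5,"az": 0,"hand": 0},{"ax": 0,"ay": 0,"dx": -20,"dy": -48,"dz": 5,"az": 0,"hand": 0},{"ax": 0,"ay": 0,"dx": -20,"dy": -48,"dz": 5,"az": 0,"hand": 0}]}}

```text
clock: 2.1
eef_pos: [419.1, 294.5, 245.7]
tool_rot: [3.141, 0.0, -0.17]
force: [1.7, 0.1, -0.4]
width: 85.3
gripper_force: 0.0
```

```bash
python3 -c "
from h import *
s=go([436,351.5,80]);print(s['clock'],s['eef_pos'],s['qd'].round(2),s['qpos'].round(2))"
```

```text
d cm [ 0.7  -5.91 16.57] a [ 0.  0. -0.]
2.1 [419.10604088 294.53425463 245.6768472 ] [-0.83  0.3  -0.08 -0.37  0.03  0.05 -0.94] [-0.7   0.41  0.05  1.88 -0.03  0.85 -2.38]
```

{"api": "send_rows", "payload": {"series": [{"ax": 0,"ay": 0,"dx": 0,"dy": 0,"dz": 5,"az": 0,"hand": 0},{"ax": 0,"ay": 0,"dx": 0,"dy": 0,"dz": 8,"az": 0,"hand": 0},{"ax": 0,"ay": 0,"dx": 0,"dy": 0,"dz": 8,"az": 0,"hand": 0},{"ax": 0,"ay": 0,"dx": 0,"dy": 0,"dz": 8,"az": 0,"hand": 0},{"ax": 0,"ay": 0,"dx": 0,"dy": 0,"dz": 8,"az": 0,"hand": 0}]}}

```text
clock: 2.6
eef_pos: [421.3, 293.1, 167.6]
tool_rot: [-3.14, -0.002, -0.171]
force: [0.7, 0.8, -0.4]
width: 85.8
gripper_force: 0.0
```

```bash
python3 -c "
from h import *
s=go([436,351.5,10]);print(s['clock'],s['eef_pos'],s['qd'].round(2),s['qpos'].round(2))"
```

```text
d cm [ 0.42 -5.97 15.77] a [-0.002 -0.002 -0.001]
2.6 [421.33402534 293.13629648 167.5598135 ] [ 0.   -0.01 -0.   -0.   -0.   -0.    0.  ] [-0.69  0.52  0.04  1.97 -0.03  0.65 -2.37]
```

{"api": "send_rows", "payload": {"series": [{"ax": 0,"ay": 0,"dx": 0.4,"dy": -6,"dz": 4,"az": 0,"hand": 0},{"ax": 0,"ay": 0,"dx": 0.4,"dy": -6,"dz": 8,"az": 0,"hand": 0},{"ax": 0,"ay": 0,"dx": 0.4,"dy": -6,"dz": 10,"az": 0,"hand": 0},{"ax": 0,"ay": 0,"dx": 0.4,"dy": -6,"dz": 10,"az": 0,"hand": 0},{"ax": 0,"ay": 0,"dx": 0.4,"dy": -6,"dz": 10,"az": 0,"hand": 0}]}}

```text
clock: 3.1
eef_pos: [435.2, 351.2, 67.5]
tool_rot: [-3.141, -0.001, -0.171]
force: [0.7, 0.4, 0.5]
width: 85.6
gripper_force: 0.0
```

```bash
python3 -c "
from h import *
s=go([436,351.5,11]);print(s['clock'],s['eef_pos'],s['force'])
d=snap('side','s1.png');d2=snap('top','t1.png')
c=lambda d,u,v:cv2.resize(d['pixels'][v:v+80,u:u+100,::-1],None,fx=4,fy=4,interpolation=cv2.INTER_CUBIC)
cv2.imwrite('pics/c1.png',np.hstack([c(d,265,260),c(d2,170,220)]))"
```

```text
d cm [ 0.06 -0.04  5.65] a [-0.001 -0.001 -0.001]
3.1 [435.21205798 351.19192388  67.47655433] [0.73379525 0.37507978 0.53031432]
```

View pics/c1.png

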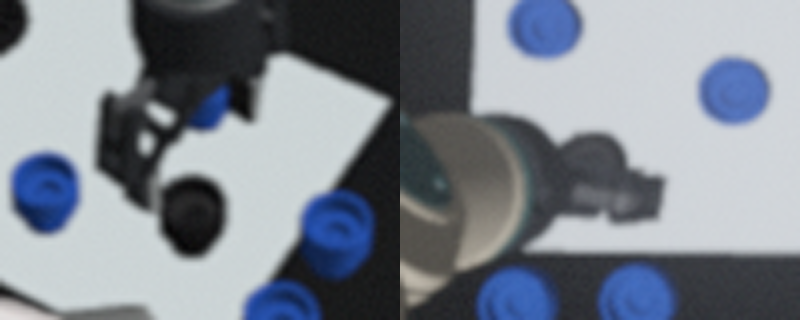

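The left crop shows the cup at side (313,313), untouched and ahead of the open fingers, with the blue look-alikes clear. I'll descend and grip.

{"api": "send_rows", "payload": {"series": [{"ax": 0,"ay": 0,"dx": 0.06,"dy": -0.04,"dz": 2,"az": 0,"hand": 0},{"ax": 0,"ay": 0,"dx": 0.06,"dy": -0.04,"dz": 4,"az": 0,"hand": 0},{"ax": 0,"ay": 0,"dx": 0.06,"dy": -0.04,"dz": 5.7,"az": 0,"hand": 0},{"ax": 0,"ay": 0,"dx": 0.06,"dy": -0.04,"dz": 5.7,"az": 0,"hand": 0}]}}

```text
clock: 3.6
eef_pos: [434.9, 351.0, 9.2]
tool_rot: [3.141, 0.0, -0.171]
force: [-0.7, 0.5, 0.4]
width: 85.3
gripper_force: 0.0
```

{"api": "send_rows", "payload": {"series": [{"ax": 0,"ay": 0,"dx": 0,"dy": 0,"dz": 0,"az": 0,"hand": 0.3},{"ax": 0,"ay": 0,"dx": 0,"dy": 0,"dz": 0,"az": 0,"hand": 0.45},{"ax": 0,"ay": 0,"dx": 0,"dy": 0,"dz": 0,"az": 0,"hand": 0.6},{"ax": 0,"ay": 0,"dx": 0,"dy": 0,"dz": 0,"az": 0,"hand": 1},{"ax": 0,"ay": 0,"dx": 0,"dy": 0,"dz": 0,"az": 0,"hand": 1},{"ax": 0,"ay": 0,"dx": 0,"dy": 0,"dz": 0,"az": 0,"hand": 1}]}}

```text
clock: 4.2
eef_pos: [435.7, 352.2, 10.7]
tool_rot: [-3.14, -0.002, -0.17]
force: [-0.3, -0.7, 8.0]
width: 43.3
gripper_force: 60.3
```

{"api": "send_rows", "payload": {"series": [{"ax": 0,"ay": 0,"dx": 0,"dy": 0,"dz": -1,"az": 0,"hand": 1},{"ax": 0,"ay": 0,"dx": 0,"dy": 0,"dz": -4,"az": 0,"hand": 1},{"ax": 0,"ay": 0,"dx": 0,"dy": 0,"dz": -8,"az": 0,"hand": 1},{"ax": 0,"ay": 0,"dx": 0,"dy": 0,"dz": -12,"az": 0,"hand": 1},{"ax": 0,"ay": 0,"dx": 0,"dy": 0,"dz": -16,"az": 0,"hand": 1},{"ax": 0,"ay": 0,"dx": 0,"dy": 0,"dz": -19,"az": 0,"hand": 1},{"ax": 0,"ay": 0,"dx": 0,"dy": 0,"dz": -21,"az": 0,"hand": 1},{"ax": 0,"ay": 0,"dx": 0,"dy": 0,"dz": -21,"az": 0,"hand": 1},{"ax": 0,"ay": 0,"dx": 0,"dy": 0,"dz": -21,"az": 0,"hand": 1}]}}

```text
clock: 5.1
eef_pos: [434.6, 351.4, 219.4]
tool_rot: [-3.141, -0.0, -0.17]
force: [0.4, -0.5, -0.6]
width: 43.1
gripper_force: 61.1
```

```bash
python3 -c "
from h import *
s=go([572.5,33,210]);print(s['clock'],s['eef_pos'],s['force'],s['width'])"
```

```text
d cm [18.99 29.04  0.93] a [-0. -0. -0.]
5.1 [434.5601234  351.37027176 219.37839132] [ 0.41544279 -0.46254468 -0.58648975] 43.0947475441899
```

{"api": "send_rows", "payload": {"series": [{"ax": 0,"ay": 0,"dx": 1,"dy": 1.5,"dz": 0,"az": 0,"hand": 1},{"ax": 0,"ay": 0,"dx": 3,"dy": 4.5,"dz": 0,"az": 0,"hand": 1},{"ax": 0,"ay": 0,"dx": 5.5,"dy": 8.5,"dz": 0,"az": 0,"hand": 1},{"ax": 0,"ay": 0,"dx": 8,"dy": 12.5,"dz": 0,"az": 0,"hand": 1},{"ax": 0,"ay": 0,"dx": 11,"dy": 16.5,"dz": 0,"az": 0,"hand": 1},{"ax": 0,"ay": 0,"dx": 14,"dy": 21,"dz": 0,"az": 0,"hand": 1},{"ax": 0,"ay": 0,"dx": 16.5,"dy": 25,"dz": 0.5,"az": 0,"hand": 1},{"ax": 0,"ay": 0,"dx": 18.2,"dy": 27.9,"dz": 1.5,"az": 0,"hand": 1},{"ax": 0,"ay": 0,"dx": 19,"dy": 29,"dz": 3,"az": 0,"hand": 1},{"ax": 0,"ay": 0,"dx": 19,"dy": 29,"dz": 3.5,"az": 0,"hand": 1}]}}

```text
clock: 6.1
eef_pos: [571.6, 31.1, 181.1]
tool_rot: [3.14, 0.004, -0.174]
force: [-0.7, 0.1, -1.4]
width: 42.8
gripper_force: 61.1
```

{"api": "send_rows", "payload": {"series": [{"ax": 0,"ay": 0,"dx": 0,"dy": 0,"dz": 0,"az": 0,"hand": 1},{"ax": 0,"ay": 0,"dx": 0,"dy": 0,"dz": 0,"az": 0,"hand": 1},{"ax": 0,"ay": 0,"dx": 0,"dy": 0,"dz": 0,"az": 0,"hand": 1}]}}

```text
clock: 6.4
eef_pos: [572.8, 35.9, 184.4]
tool_rot: [-3.141, -0.0, -0.167]
force: [-0.1, -0.1, 0.2]
width: 42.9
gripper_force: 61.1
```

```bash
python3 -c "
from h import *
s=go([572.5,33,175]);print(s['clock'],s['eef_pos'],s['force'],s['width'])
d=snap('side','s2.png');d2=snap('top','t2.png')
c=lambda d,u,v:cv2.resize(d['pixels'][v:v+100,u:u+66,::-1],None,fx=6,fy=6,interpolation=cv2.INTER_CUBIC)
cv2.imwrite('pics/c2.png',np.hstack([c(d,298,130),c(d2,309,150)]))"
```

```text
d cm [0.02 0.29 0.94] a [-0.001 -0.     0.003]
6.4 [572.76701923  35.89275816 184.40656088] [-0.10401204 -0.06229364  0.21003408] 42.86670334559046
```

View pics/c2.png

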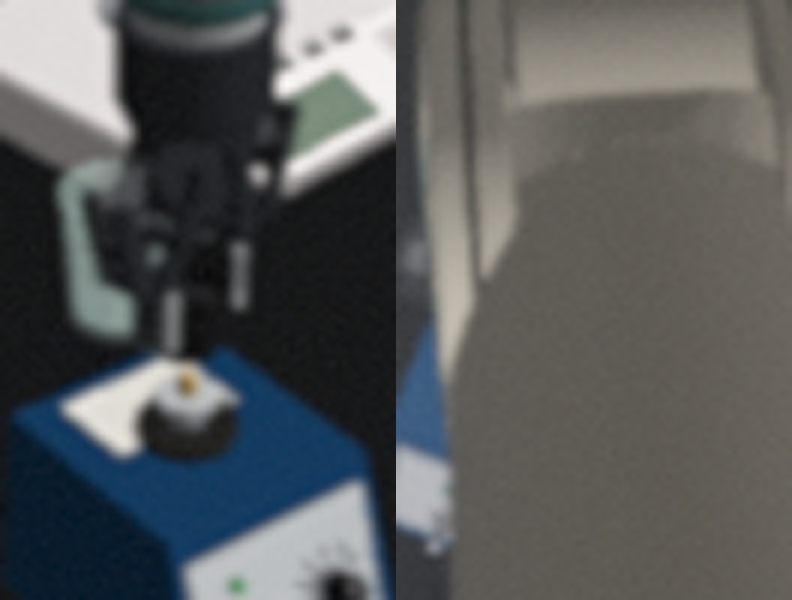

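{"api": "send_rows", "payload": {"series": [{"ax": 0,"ay": 0,"dx": 0,"dy": 0,"dz": 0,"az": 0,"hand": 1},{"ax": 0,"ay": 0,"dx": 0,"dy": 0,"dz": 0,"az": 0,"hand": 1}]}}

```text
clock: 6.7
eef_pos: [573.0, 33.9, 184.3]
tool_rot: [-3.141, -0.001, -0.17]
force: [-0.1, 0.7, 0.2]
width: 43.0
gripper_force: 61.1
```

```bash
python3 -c "
from h import *
P=[]
for i in range(6):
    d=get_image('side'); s=read_state(); P.append(s['eef_pos'])
print(np.round(P,1),s['clock'])
p=np.mean(P,0); d=snap('side','s3.png'); I=d['pixels'][:,:,::-1]
k=10;u0,v0=308,165;C=cv2.resize(I[v0:v0+40,u0:u0+45],None,fx=k,fy=k,interpolation=cv2.INTER_CUBIC)
C=np.clip(C.astype(float)*2.2,0,255).astype(np.uint8); D=C.copy()
dr=lambda X,col:cv2.polylines(D,[np.round(((np.array([proj(d,x) for x in X])-[u0,v0]+.5)*k)).astype(int)],True,col,1)
c=p-[0,0,9.5]
for z,r in((0,16),(17,22.5),(40,22.5)): dr(cyl([(z,r)])+c,(0,255,0))
for z,r in((0,16),(0,5),(11,3),(-17,27)): dr(cyl([(z,r)])+[572.5,33,145],(0,0,255))
cv2.imwrite('pics/c3.png',np.hstack([C[:, :400],D[:,:400]]))
"
```

```text
[[573.   33.8 184.2]
 [573.   33.6 184.2]
 [573.   33.6 184.1]
 [572.9  33.5 184. ]
 [572.9  33.5 184. ]
 [572.9  33.5 184. ]] 7.0
```

View pics/c3.png

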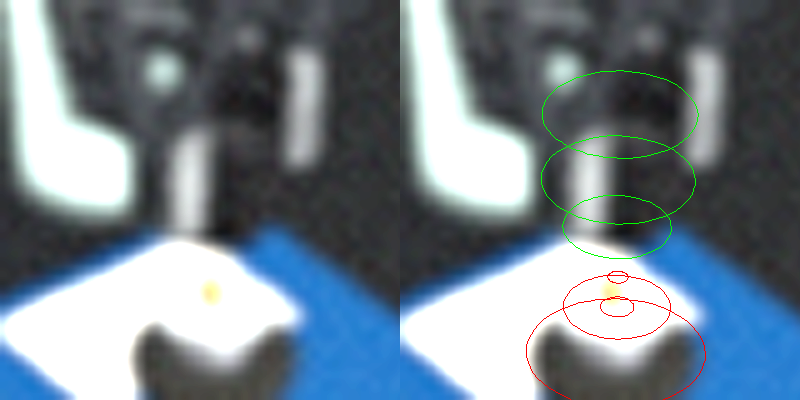

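```bash
python3 -c "
from h import *
A=load('side0')['pixels'].astype(int);d=load('s3');B=d['pixels'].astype(int)
k=10;u0,v0=308,165
f=lambda I:cv2.resize(np.clip(I[v0:v0+40,u0:u0+40,::-1]*2,0,255).astype(np.uint8),None,fx=k,fy=k,interpolation=cv2.INTER_NEAREST)
dif=f(np.abs(A-B)*2)
p=[572.9,33.5,184]
def dr(D,X,col): cv2.polylines(D,[np.round(((np.array([proj(d,x) for x in X])-[u0,v0]+.5)*k)).astype(int)],True,col,1)
for z,r in((0,16),(17,22.5),(40,22.5)): dr(dif,cyl([(z,r)])+p-[0,0,9.5],(0,255,0))
cv2.imwrite('pics/c4.png',np.hstack([f(A),dif]))
"
```

```text
(no output)
```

View pics/c4.png

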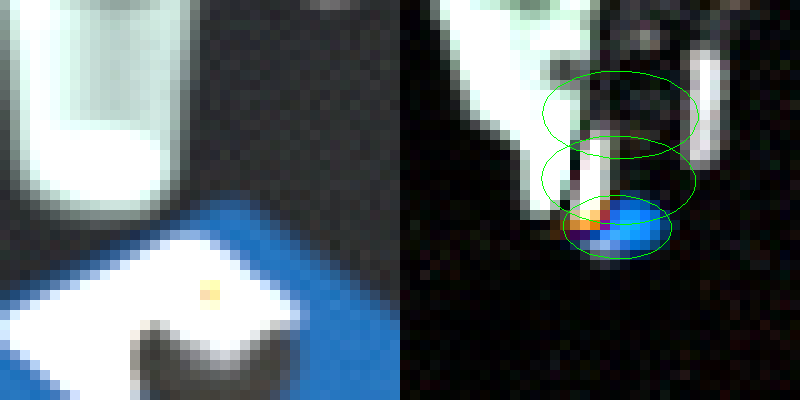

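The difference picture shows the held cup's foot at side (330,187), matching the predicted ellipse, and the stud at (329,194) right below it. I'll descend.

{"api": "send_rows", "payload": {"series": [{"ax": 0,"ay": 0,"dx": 0.02,"dy": 0.04,"dz": 0.5,"az": 0,"hand": 1},{"ax": 0,"ay": 0,"dx": 0.02,"dy": 0.04,"dz": 1.0,"az": 0,"hand": 1},{"ax": 0,"ay": 0,"dx": 0.02,"dy": 0.04,"dz": 1.5,"az": 0,"hand": 1},{"ax": 0,"ay": 0,"dx": 0.02,"dy": 0.04,"dz": 1.9,"az": 0,"hand": 1},{"ax": 0,"ay": 0,"dx": 0.02,"dy": 0.04,"dz": 2.2,"az": 0,"hand": 1},{"ax": 0,"ay": 0,"dx": 0.02,"dy": 0.04,"dz": 2.2,"az": 0,"hand": 1},{"ax": 0,"ay": 0,"dx": 0.02,"dy": 0.04,"dz": 2.2,"az": 0,"hand": 1}]}}

```text
clock: 7.75
eef_pos: [573.1, 33.1, 162.0]
tool_rot: [-3.142, -0.0, -0.17]
force: [0.0, -0.5, -1.2]
width: 43.1
gripper_force: 61.1
```

Underside is at about 152.5 mm, below the stud tip, with no contact force, so the stud is inside the socket. I'll continue gently.

{"api": "send_rows", "payload": {"series": [{"ax": 0,"ay": 0,"dx": 0,"dy": 0,"dz": 0.2,"az": 0,"hand": 1},{"ax": 0,"ay": 0,"dx": 0,"dy": 0,"dz": 0.4,"az": 0,"hand": 1},{"ax": 0,"ay": 0,"dx": 0,"dy": 0,"dz": 0.6,"az": 0,"hand": 1},{"ax": 0,"ay": 0,"dx": 0,"dy": 0,"dz": 0.6,"az": 0,"hand": 1},{"ax": 0,"ay": 0,"dx": 0,"dy": 0,"dz": 0.6,"az": 0,"hand": 1}]}}

```text
clock: 8.25
eef_pos: [573.0, 33.1, 156.0]
tool_rot: [3.142, 0.0, -0.17]
force: [-0.0, 0.1, 0.5]
width: 42.9
gripper_force: 61.2
```

{"api": "send_rows", "payload": {"series": [{"ax": 0,"ay": 0,"dx": 0,"dy": 0,"dz": 0.1,"az": 0,"hand": 1},{"ax": 0,"ay": 0,"dx": 0,"dy": 0,"dz": 0.2,"az": 0,"hand": 1},{"ax": 0,"ay": 0,"dx": 0,"dy": 0,"dz": 0.25,"az": 0,"hand": 1},{"ax": 0,"ay": 0,"dx": 0,"dy": 0,"dz": 0.25,"az": 0,"hand": 1}]}}

```text
clock: 8.65
eef_pos: [573.1, 33.1, 153.8]
tool_rot: [-3.142, -0.0, -0.17]
force: [-1.7, 0.5, 4.2]
width: 42.8
gripper_force: 61.5
```

Seated (4.2 N, underside at flange height). Releasing.

{"api": "send_rows", "payload": {"series": [{"ax": 0,"ay": 0,"dx": 0,"dy": 0,"dz": 0,"az": 0,"hand": 0.4},{"ax": 0,"ay": 0,"dx": 0,"dy": 0,"dz": 0,"az": 0,"hand": 0.2},{"ax": 0,"ay": 0,"dx": 0,"dy": 0,"dz": 0,"az": 0,"hand": 0},{"ax": 0,"ay": 0,"dx": 0,"dy": 0,"dz": 0,"az": 0,"hand": 0},{"ax": 0,"ay": 0,"dx": 0,"dy": 0,"dz": 0,"az": 0,"hand": 0}]}}

```text
clock: 9.15
eef_pos: [573.0, 33.1, 153.4]
tool_rot: [3.142, 0.0, -0.17]
force: [-0.4, 0.7, 0.3]
width: 85.7
gripper_force: 0.0
```

{"api": "send_rows", "payload": {"series": [{"ax": 0,"ay": 0,"dx": 0,"dy": 0,"dz": -2,"az": 0,"hand": 0},{"ax": 0,"ay": 0,"dx": 0,"dy": 0,"dz": -5,"az": 0,"hand": 0},{"ax": 0,"ay": 0,"dx": 0,"dy": 0,"dz": -9,"az": 0,"hand": 0},{"ax": 0,"ay": 0,"dx": -2,"dy": 5,"dz": -10,"az": 0,"hand": 0},{"ax": 0,"ay": 0,"dx": -4,"dy": 10,"dz": -10,"az": 0,"hand": 0},{"ax": 0,"ay": 0,"dx": -5,"dy": 15,"dz": -10,"az": 0,"hand": 0},{"ax": 0,"ay": 0,"dx": -5,"dy": 18,"dz": -10,"az": 0,"hand": 0},{"ax": 0,"ay": 0,"dx": -5,"dy": 18,"dz": -10,"az": 0,"hand": 0}]}}

```text
clock: 9.95
eef_pos: [491.1, -142.7, 253.9]
tool_rot: [3.138, -0.0, -0.181]
force: [-0.9, -0.1, -0.4]
width: 85.3
gripper_force: 0.0
```

```bash
python3 - <<'E'
from h import *
s=read_state();print(s['clock'],s['eef_pos'],s['width'],s['force'])
S=snap('side','s5.png');T=snap('top','t5.png')
A=load('side0');A2=load('top0')
k=10;f=lambda d,u,v,w=40,h=30,g=1.8:cv2.resize(np.clip(d['pixels'][v:v+h,u:u+w,::-1]*g,0,255).astype(np.uint8),None,fx=k,fy=k,interpolation=cv2.INTER_CUBIC)
def dr(D,d,u,v,X,col): cv2.polylines(D,[np.round(((np.array([proj(d,x) for x in X])-[u,v]+.5)*k)).astype(int)],True,col,1)
a=f(S,308,170);b=f(T,322,190)
for z,r in((0,16),(17,22.5),(40,22.5)):
    X=cyl([(z,r)])+[573,33,145]; dr(a,S,308,170,X,(0,255,0)); dr(b,T,322,190,X,(0,255,0))
c=f(A,385,152,40,30,1.3); e=f(A2,465,238,40,30,1.3)
cv2.imwrite('pics/c5.png',np.vstack([np.hstack([a,b]),np.hstack([c,e])]))
E
```

```text
9.95 [ 491.06930828 -142.71249756  253.93254854] 85.3104556379122 [-0.88355815 -0.13616149 -0.37198959]
```

View pics/c5.png

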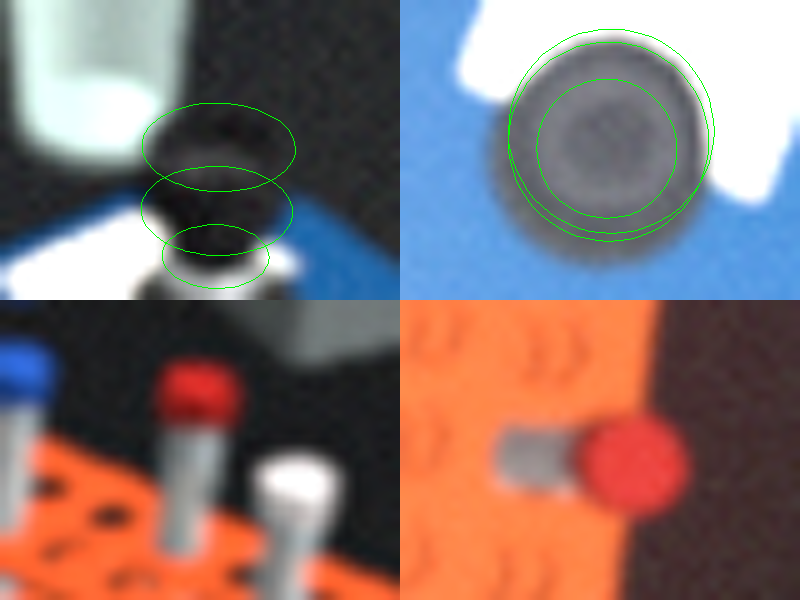

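The cup sits upright on the stud: side (330,186), top (343,204), matching the overlay. The red tube's cap is at top (488,254) and side (404,161), and its body enters the rack at about side (403,177) and top (474,253). Next I'll work out its axis.

```bash
python3 - <<'E'
from h import *
S=load('side0');T=load('top0')
def circ(d,x,y): return np.array([proj(d,p) for p in cyl([(0,8.25)])+[x,y,60]])
def f(p,use=(1,1)):
    xb,yb,xc,yc=p; ax=np.array([xc-xb,yc-yb,59.]);ax/=np.linalg.norm(ax)
    R,_=Ro.align_vectors([ax],[[0,0,1]]); C=R.apply(cyl([(-7,11),(7,11)]))+[xc,yc,119]
    ct,cs=circ(T,xb,yb),circ(S,xb,yb)
    t=np.r_[silh(T,C)[0]-[487.9,254.0], ct[:,0].min()-474.1, ct[:,1].mean()-253.4]
    s=np.r_[silh(S,C)[0]-[404.5,160.9], cs[:,0].mean()-402.8, cs[:,1].max()-177.3]
    return np.concatenate([t*use[0],s*use[1]])
for u in((1,1),(1,0),(0,1)):
    r=least_squares(f,[462,-302,462,-302],args=(u,)); x=r.x
    print(u,x.round(1),'lean deg',np.degrees((x[2:]-x[:2])/59).round(1),r.fun.round(2))
s=go([462.5,-302,130]);print(s['eef_pos'])
E
```

```text
(1, 1) [ 461.7 -300.8  462.6 -303. ] lean deg [ 0.8 -2.1] [ 0.12 -0.19  0.13  0.1   0.29  0.65 -0.19  0.11]
(1, 0) [ 461.9 -300.5  462.1 -302.7] lean deg [ 0.2 -2.1] [ 0.  0.  0.  0.  0.  0. -0.  0.]
(0, 1) [ 461.6 -302.   462.3 -303.2] lean deg [ 0.6 -1.2] [ 0.   -0.    0.    0.    0.39  0.65 -0.04 -0.04]
d cm [-0.17 16.83 12.35] a [-0.    -0.    -0.003]
[ 493.10678975 -136.57343661  253.59044965]
```

{"api": "send_rows", "payload": {"series": [{"ax": 0,"ay": 0,"dx": -0.1,"dy": 5,"dz": 0,"az": 0,"hand": 0},{"ax": 0,"ay": 0,"dx": -0.1,"dy": 10,"dz": 2,"az": 0,"hand": 0},{"ax": 0,"ay": 0,"dx": -0.1,"dy": 14,"dz": 5,"az": 0,"hand": 0},{"ax": 0,"ay": 0,"dx": -0.1,"dy": 16.8,"dz": 8,"az": 0,"hand": 0},{"ax": 0,"ay": 0,"dx": -0.1,"dy": 16.8,"dz": 10,"az": 0,"hand": 0},{"ax": 0,"ay": 0,"dx": -0.1,"dy": 16.8,"dz": 10,"az": 0,"hand": 0},{"ax": 0,"ay": 0,"dx": -0.1,"dy": 16.8,"dz": 10,"az": 0,"hand": 0},{"ax": 0,"ay": 0,"dx": -0.1,"dy": 16.8,"dz": 10,"az": 0,"hand": 0}]}}

```text
clock: 10.85
eef_pos: [465.7, -299.9, 154.7]
tool_rot: [-3.142, -0.002, -0.167]
force: [-0.8, -0.5, 0.7]
width: 84.9
gripper_force: 0.0
```

```bash
python3 -c "
from h import *
s=go([462.2,-301.9,69],yaw=-0.16);print(s['eef_pos'])"
```

```text
d cm [-0.33  0.25  8.57] a [-0.    -0.002 -0.007]
[ 465.66799145 -299.93596242  154.72340655]
```

{"api": "send_rows", "payload": {"series": [{"ax": 0,"ay": 0,"dx": -0.33,"dy": 0.25,"dz": 0,"az": 0,"hand": 0},{"ax": 0,"ay": 0,"dx": -0.33,"dy": 0.25,"dz": 2,"az": 0,"hand": 0},{"ax": 0,"ay": 0,"dx": -0.33,"dy": 0.25,"dz": 4,"az": 0,"hand": 0},{"ax": 0,"ay": 0,"dx": -0.33,"dy": 0.25,"dz": 6,"az": 0,"hand": 0},{"ax": 0,"ay": 0,"dx": -0.33,"dy": 0.25,"dz": 7.5,"az": 0,"hand": 0},{"ax": 0,"ay": 0,"dx": -0.33,"dy": 0.25,"dz": 8.5,"az": 0,"hand": 0},{"ax": 0,"ay": 0,"dx": -0.33,"dy": 0.25,"dz": 8.5,"az": 0,"hand": 0},{"ax": 0,"ay": 0,"dx": -0.33,"dy": 0.25,"dz": 8.5,"az": 0,"hand": 0},{"ax": 0,"ay": 0,"dx": -0.33,"dy": 0.25,"dz": 8.5,"az": 0,"hand": 0}]}}

```text
clock: 11.75
eef_pos: [460.8, -303.5, 69.5]
tool_rot: [3.141, -0.002, -0.17]
force: [0.8, 0.6, -0.7]
width: 85.3
gripper_force: 0.0
```

```bash
python3 -c "
from h import *
s=go([462.2,-301.9,69],yaw=-0.16);print(s['eef_pos'],s['force'])"
```

```text
d cm [ 0.11 -0.18  0.05] a [ 0.001 -0.002 -0.01 ]
[ 460.83924483 -303.47639009   69.48318381] [ 0.78516692  0.55875014 -0.66523026]
```

{"api": "send_rows", "payload": {"series": [{"ax": 0,"ay": 0,"dx": 0.1,"dy": -0.15,"dz": 0,"az": 0,"hand": 0.3},{"ax": 0,"ay": 0,"dx": 0.1,"dy": -0.15,"dz": 0,"az": 0,"hand": 0.5},{"ax": 0,"ay": 0,"dx": 0.1,"dy": -0.15,"dz": 0,"az": 0,"hand": 0.65},{"ax": 0,"ay": 0,"dx": 0.1,"dy": -0.15,"dz": 0,"az": 0,"hand": 0.72},{"ax": 0,"ay": 0,"dx": 0.1,"dy": -0.15,"dz": 0,"az": 0,"hand": 1},{"ax": 0,"ay": 0,"dx": 0.1,"dy": -0.15,"dz": 0,"az": 0,"hand": 1},{"ax": 0,"ay": 0,"dx": 0.1,"dy": -0.15,"dz": 0,"az": 0,"hand": 1},{"ax": 0,"ay": 0,"dx": 0.1,"dy": -0.15,"dz": 0,"az": 0,"hand": 1}]}}

```text
clock: 12.55
eef_pos: [461.5, -301.8, 68.6]
tool_rot: [-3.142, -0.0, -0.17]
force: [0.4, 0.7, 2.3]
width: 15.5
gripper_force: 58.0
```

Gripped at 15.5 mm, so it's on the body. Lifting straight up.

{"api": "send_rows", "payload": {"series": [{"ax": 0,"ay": 0,"dx": 0,"dy": 0,"dz": -1,"az": 0,"hand": 1},{"ax": 0,"ay": 0,"dx": 0,"dy": 0,"dz": -3,"az": 0,"hand": 1},{"ax": 0,"ay": 0,"dx": 0,"dy": 0,"dz": -6,"az": 0,"hand": 1},{"ax": 0,"ay": 0,"dx": 0,"dy": 0,"dz": -9,"az": 0,"hand": 1},{"ax": 0,"ay": 0,"dx": 0,"dy": 0,"dz": -13,"az": 0,"hand": 1},{"ax": 0,"ay": 0,"dx": 0,"dy": 0,"dz": -17,"az": 0,"hand": 1},{"ax": 0,"ay": 0,"dx": 0,"dy": 0,"dz": -20,"az": 0,"hand": 1},{"ax": 0,"ay": 0,"dx": 0,"dy": 0,"dz": -22,"az": 0,"hand": 1},{"ax": 0,"ay": 0,"dx": 0,"dy": 0,"dz": -22,"az": 0,"hand": 1},{"ax": 0,"ay": 0,"dx": 0,"dy": 0,"dz": -22,"az": 0,"hand": 1}]}}

```text
clock: 13.55
eef_pos: [461.1, -301.6, 288.6]
tool_rot: [3.142, -0.0, -0.17]
force: [-1.7, 1.1, -1.3]
width: 15.6
gripper_force: 58.1
```

```bash
python3 -c "
from h import *
s=go([573,33,290]);print(s['eef_pos'],s['force'],s['width'])"
```

```text
d cm [  5.36 -34.87  -0.14] a [ 0. -0. -0.]
[ 461.11883705 -301.58534537  288.58881485] [-1.6909149   1.14590161 -1.28967119] 15.570544896676273
```

{"api": "send_rows", "payload": {"series": [{"ax": 0,"ay": 0,"dx": 0.2,"dy": -1.5,"dz": 0,"az": 0,"hand": 1},{"ax": 0,"ay": 0,"dx": 0.8,"dy": -5,"dz": 0,"az": 0,"hand": 1},{"ax": 0,"ay": 0,"dx": 1.5,"dy": -9.5,"dz": 0,"az": 0,"hand": 1},{"ax": 0,"ay": 0,"dx": 2.2,"dy": -14.5,"dz": 0,"az": 0,"hand": 1},{"ax": 0,"ay": 0,"dx": 3,"dy": -19.5,"dz": 0,"az": 0,"hand": 1},{"ax": 0,"ay": 0,"dx": 3.8,"dy": -24.5,"dz": 0,"az": 0,"hand": 1},{"ax": 0,"ay": 0,"dx": 4.5,"dy": -29,"dz": 0,"az": 0,"hand": 1},{"ax": 0,"ay": 0,"dx": 5,"dy": -32.5,"dz": 0,"az": 0,"hand": 1},{"ax": 0,"ay": 0,"dx": 5.3,"dy": -34.3,"dz": 0,"az": 0,"hand": 1},{"ax": 0,"ay": 0,"dx": 5.4,"dy": -34.9,"dz": 0,"az": 0,"hand": 1}]}}

```text
clock: 14.55
eef_pos: [573.0, 37.5, 286.8]
tool_rot: [-3.14, 0.003, -0.165]
force: [-0.3, -0.1, -0.1]
width: 15.9
gripper_force: 58.2
```

{"api": "send_rows", "payload": {"series": [{"ax": 0,"ay": 0,"dx": 0,"dy": 0,"dz": 0,"az": 0,"hand": 1},{"ax": 0,"ay": 0,"dx": 0,"dy": 0,"dz": 0,"az": 0,"hand": 1},{"ax": 0,"ay": 0,"dx": 0,"dy": 0,"dz": 0,"az": 0,"hand": 1},{"ax": 0,"ay": 0,"dx": 0,"dy": 0,"dz": 0,"az": 0,"hand": 1},{"ax": 0,"ay": 0,"dx": 0,"dy": 0,"dz": 0,"az": 0,"hand": 1}]}}

```text
clock: 15.05
eef_pos: [573.7, 32.1, 288.6]
tool_rot: [3.141, -0.0, -0.172]
force: [1.4, 0.2, -0.2]
width: 15.8
gripper_force: 58.2
```

```bash
python3 - <<'E'
from h import *
s=go([573,33,240]);p=s['eef_pos'];print(s['clock'],p,s['force'],s['width'])
S=snap('side','s6.png')
k=6;u,v=300,110;w,h=66,100
a=cv2.resize(np.clip(S['pixels'][v:v+h,u:u+w,::-1]*1.4,0,255).astype(np.uint8),None,fx=k,fy=k,interpolation=cv2.INTER_CUBIC);b=a.copy()
def dr(X,col): cv2.polylines(b,[np.round(((np.array([proj(S,x) for x in X])-[u,v]+.5)*k)).astype(int)],True,col,1)
for z,r in((0,3),(22,8.25),(106,8.25),(106,11),(120,11)): dr(cyl([(z,r)])+p-[0,0,62.6],(0,255,0))
for z,r in((0,16),(17,22.5),(40,22.5)): dr(cyl([(z,r)])+[573,33,145],(0,0,255))
cv2.imwrite('pics/c6.png',np.hstack([a,b]))
E
```

```text
d cm [-0.08 -0.08  4.86] a [ 0.    -0.    -0.002]
15.05 [573.65965716  32.0891625  288.62398358] [ 1.3771064  0.1564562 -0.1879172] 15.798044409126508
```

View pics/c6.png

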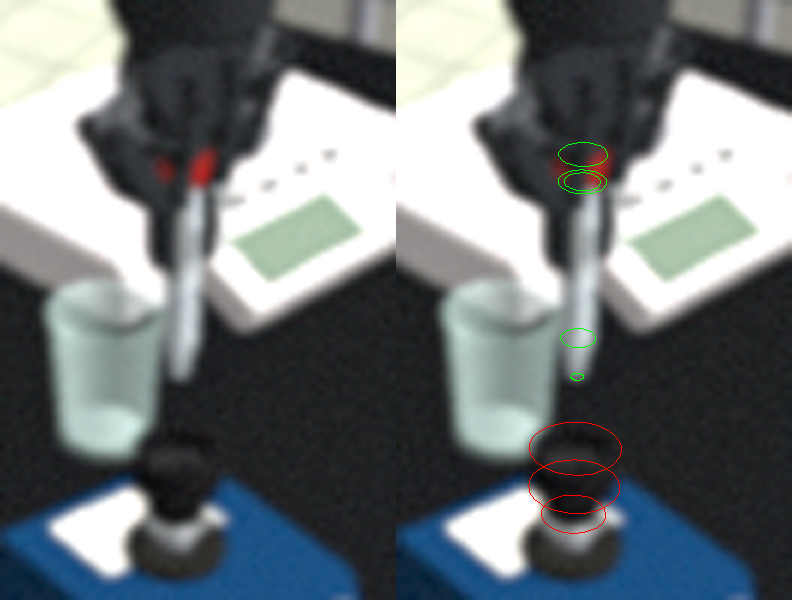

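Tube is held near-upright, tip at side (330,173), directly above the cup at (329,190); both match the overlay. Lowering.

{"api": "send_rows", "payload": {"series": [{"ax": 0,"ay": 0,"dx": -0.05,"dy": -0.08,"dz": 0.5,"az": 0,"hand": 1},{"ax": 0,"ay": 0,"dx": -0.05,"dy": -0.08,"dz": 1.5,"az": 0,"hand": 1},{"ax": 0,"ay": 0,"dx": -0.05,"dy": -0.08,"dz": 3,"az": 0,"hand": 1},{"ax": 0,"ay": 0,"dx": -0.05,"dy": -0.08,"dz": 4.3,"az": 0,"hand": 1},{"ax": 0,"ay": 0,"dx": -0.05,"dy": -0.08,"dz": 5.4,"az": 0,"hand": 1},{"ax": 0,"ay": 0,"dx": -0.05,"dy": -0.08,"dz": 5.8,"az": 0,"hand": 1},{"ax": 0,"ay": 0,"dx": -0.05,"dy": -0.08,"dz": 5.8,"az": 0,"hand": 1},{"ax": 0,"ay": 0,"dx": -0.05,"dy": -0.08,"dz": 5.8,"az": 0,"hand": 1},{"ax": 0,"ay": 0,"dx": -0.05,"dy": -0.08,"dz": 5.8,"az": 0,"hand": 1}]}}

```text
clock: 16.0
eef_pos: [573.8, 33.9, 231.1]
tool_rot: [-3.141, -0.001, -0.17]
force: [-0.4, -0.3, 0.2]
width: 16.0
gripper_force: 58.2
```

```bash
cat > f.py <<'E'
from h import *
F=[];P=[]
for i in range(6): get_image('top'); s=read_state(); F.append(s['force']);P.append(s['eef_pos'])
print(s['clock'],np.mean(F,0).round(2),np.std(F,0).round(2),P[-1].round(2),s['width'])
E
python3 f.py
```

```text
16.3 [-0.65  0.05 -0.47] [0.1  1.   0.69] [573.49  33.91 230.73] 15.779696567329974
```

{"api": "send_rows", "payload": {"series": [{"ax": 0,"ay": 0,"dx": 0,"dy": 0,"dz": 0.1,"az": 0,"hand": 1},{"ax": 0,"ay": 0,"dx": -0.03,"dy": 0.05,"dz": 0.3,"az": 0,"hand": 1},{"ax": 0,"ay": 0,"dx": -0.03,"dy": 0.05,"dz": 0.5,"az": 0,"hand": 1},{"ax": 0,"ay": 0,"dx": -0.03,"dy": 0.05,"dz": 0.6,"az": 0,"hand": 1},{"ax": 0,"ay": 0,"dx": -0.03,"dy": 0.05,"dz": 0.6,"az": 0,"hand": 1}]}}

```text
clock: 16.8
eef_pos: [573.0, 33.3, 224.6]
tool_rot: [3.141, -0.0, -0.17]
force: [-1.2, -0.8, 3.3]
width: 16.1
gripper_force: 58.2
```

```bash
python3 f.py
```

```text
17.1 [-0.43 -0.42  2.93] [0.76 0.66 0.42] [573.04  33.36 224.64] 15.948993924494552
```

{"api": "send_rows", "payload": {"series": [{"ax": 0,"ay": 0,"dx": 0,"dy": 0,"dz": 0.1,"az": 0,"hand": 1},{"ax": 0,"ay": 0,"dx": 0,"dy": 0,"dz": 0.2,"az": 0,"hand": 1},{"ax": 0,"ay": 0,"dx": 0,"dy": 0,"dz": 0.3,"az": 0,"hand": 1},{"ax": 0,"ay": 0,"dx": 0,"dy": 0,"dz": 0.42,"az": 0,"hand": 1},{"ax": 0,"ay": 0,"dx": 0,"dy": 0,"dz": 0.42,"az": 0,"hand": 1},{"ax": 0,"ay": 0,"dx": 0,"dy": 0,"dz": 0.42,"az": 0,"hand": 1}]}}

```text
clock: 17.7
eef_pos: [573.1, 33.4, 220.7]
tool_rot: [-3.142, -0.0, -0.17]
force: [-2.1, -1.6, 6.6]
width: 15.8
gripper_force: 58.5
```

```bash
python3 f.py; python3 - <<'E'
from h import *
S=snap('side','s7.png');p=read_state()['eef_pos']
k=8;u,v=306,135;w,h=49,75
a=cv2.resize(np.clip(S['pixels'][v:v+h,u:u+w,::-1]*1.6,0,255).astype(np.uint8),None,fx=k,fy=k,interpolation=cv2.INTER_CUBIC);b=a.copy()
def dr(X,col): cv2.polylines(b,[np.round(((np.array([proj(S,x) for x in X])-[u,v]+.5)*k)).astype(int)],True,col,1)
for z,r in((22,8.25),(106,8.25),(120,11)): dr(cyl([(z,r)])+p-[0,0,62.6],(0,255,0))
for z,r in((0,16),(17,22.5),(40,22.5)): dr(cyl([(z,r)])+[573,33,140],(0,0,255))
cv2.imwrite('pics/c7.png',np.hstack([a,b]))
E
```

```text
18.0 [-1.24 -0.37  6.65] [0.51 0.26 0.4 ] [573.14  33.4  220.73] 15.90385768600772
```

View pics/c7.png

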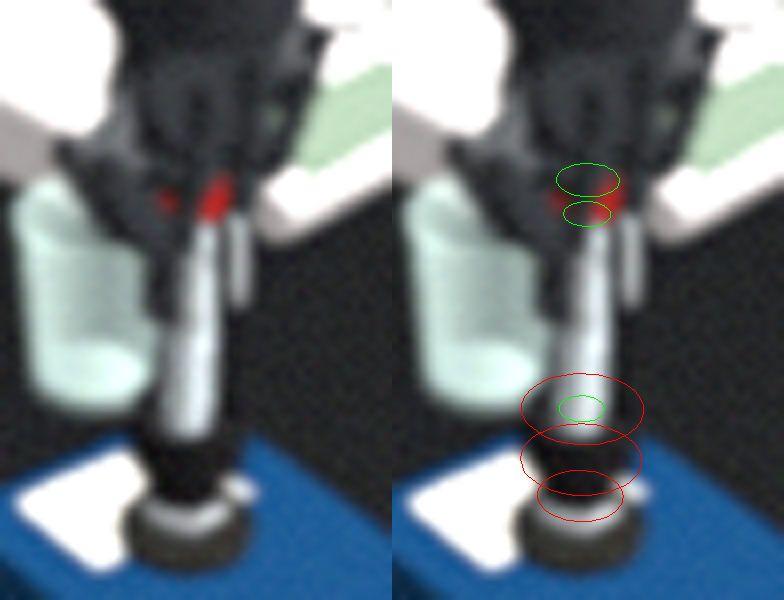

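The tip is down in the cup at side (330,190), near-upright, with the cup seated about 5 mm lower; about 7 N agrees with 4.7 mm of travel. One small nudge, then hand in.

{"api": "send_rows", "payload": {"series": [{"ax": 0,"ay": 0,"dx": 0,"dy": 0,"dz": 0.03,"az": 0,"hand": 1},{"ax": 0,"ay": 0,"dx": 0,"dy": 0,"dz": 0.03,"az": 0,"hand": 1},{"ax": 0,"ay": 0,"dx": 0,"dy": 0,"dz": 0.03,"az": 0,"hand": 1}]}}

```text
clock: 18.35
eef_pos: [573.1, 33.4, 220.5]
tool_rot: [-3.142, -0.001, -0.17]
force: [-0.9, -1.6, 7.0]
width: 16.0
gripper_force: 58.5
```

```bash
python3 f.py; python3 -c "
from h import *
print(finish_job())"
```

```text
18.65 [-1.64 -0.55  6.68] [0.53 0.27 0.5 ] [573.12  33.37 220.48] 16.139861537331164
the job is handed in; nothing more can be done
None
```

Job handed in at about 18.7 s: the black cup is on the stud and released, and the gripper is holding the red-capped tube near-upright (about 1° of lean) in it, pressing it an estimated 5 mm down at about 7 N; `finish_job` returned no verdict.

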